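# Sort the touch-up kit into its trays

### The arm

A 7-joint arm with a two-finger parallel gripper is mounted at the origin on the work surface. World frame = base frame: x ahead of the robot, y to its left, z up, the work surface at z = 0. Lengths are in m, angles in rad, forces in N, time in s.
With the tool pointing down it reaches from about 0.4 to 0.85 m from the base axis. Payload 10.4 kg.
Tool frame: the origin (TCP) lies on the mounting face of the last link; the fingertips stand 173 mm ahead of it and the grasp point (between the pads) lies 155 mm ahead of it (manip.tip_extent is the distance from the TCP to the fingertips, in m); z points along the fingers, y is the line along which they close (so a half turn about z gives the same grasp; the last joint's range is limited). The gripper opens to 85 mm and grips with 20 to 120 N. Pads are 22 mm wide; open, the fingers measure 114 mm over their backs; the gripper's body (76 mm by 85 mm) begins 54 mm behind the grasp point. The pads swing forward as they close: fully open they stand 13 mm farther back than shut.
Start: joints at [1.158, 0.332, -0.065, 1.46, 0.022, 1.35, -0.088], TCP at [0.238, -0.578, 0.405] pointing down, gripper open.
Joint ranges: [-2.6, 2.6], [-0.5, 2.12], [-1.47, 1.34], [0.16, 2.42], [-1.27, 4.41], [0.06, 2.06], [-2.6, 2.6]. Speed limits (rad/s): [2.22, 2.22, 2.79, 2.79, 3.14, 3.14, 3.14].

### API

Orientations are given as a unit quaternion [x, y, z, w].
In Python, from workcell import manip gives the robot as it stands.
- The arm moves only by the tool move_arm, never from a script. Its argument "plan" is one flat list of numbers, 7 for each row, row after row: the turn, a rotation vector about the tool's x, y, z in rad, then the shift along the tool's x, y, z in m, then the finger opening in m, from 0 to 0.0854. In form: [ax, ay, az, dx, dy, dz, gripper, ax, ay, az, dx, dy, dz, gripper, ...]. A call has 1 to 12 rows; each row is the pose to reach, as a shift and turn from the pose commanded when the call began, along the tool's axes at that moment; what a row does not reach only later rows make up. A row lasts 1/8 s, in which the tool goes at most 62.5 mm and 10.7 degrees, less where a joint would pass 70% of its speed; a pose out of reach is approached as far as the arm can. A call with a gripper value outside its range is refused whole. The fingers move at their own pace and stop on an object; "squeeze" is the grip in N (left out, the last holds). Time passes only in rows, so rows that repeat a pose let the fingers close. It gives the time, the measured TCP pose, the force, the opening and the grip force at its end, in the units of the state.
- manip.get_obs(): the state, without advancing time (a new reading comes with each control period).
- manip.camera(name): name is "side" or "top" or "wrist"; returns a dict with "color" (420x560x3 uint8, red, green, blue), "fx", "fy", "cx", "cy" (pixels), "cam_to_world" (4x4, takes a point from camera to world coordinates); the wrist camera has in their place "mount" (4x4, takes a point from camera to tool coordinates, whose origin is the TCP and whose axes are the flange's). Camera axes: x right, y down, z forward; pixel columns grow to the right and rows downward; lengths in m; the calibration is good to about 2 mm. The wrist camera is an equidistant fisheye: a pixel r from the principal point sees the ray r / f radians off the axis. A picture is of the moment at which its call begins: read the wrist's pose just before it. There is no depth.
- manip.hand_in(): hands the job in; it is judged then, once.
Trained networks look in a picture, given as the dict that the camera call returned (one of the last four; its "shot" number tells which), for a name from the list of things; names that differ only in an ending like _2 or _b are one class to them, and where a whole thing is asked for, a point or a joint stands for the part that bears it (a point fixed in the world has none). Each returns a list of dicts, best first, with "conf" (0 to 1); they miss things now and then, are a little off and sometimes report something else, mostly with a low value. They report only what shows in the picture. A call takes as long as a camera call. They do not tell look-alikes from the thing itself.
- manip.look_for(picture, label): "position" ([x, y, z] in m, in the coordinates of the camera as it stood for that picture, good to about 4 mm: the middle of the surface that is visible of it).
- manip.silhouettes(picture, label): "pixels" (420x560 bool, what is visible of it).
- manip.tip_of(picture, label): "position" ([x, y, z] in m, in the coordinates of the camera as it stood for that picture, good to about 4 mm: a listed point, or the origin of a listed thing).
The state is a dict: "clock": time; "joint_pos": joint angles; "joint_velocities": joint speeds; "tau": joint torques, N m; "position": TCP position; "ee_rot": TCP orientation; "ft_force": force on the tool from outside, world axes, zero at the start; "torque": the same for the moment, N m; "grip_width": opening from 0.0 (shut) to 1.0 (fully open); "grasp_force": force on a finger pad.
Only numpy, scipy, OpenCV 4.12 (cv2) and the standard library are available. Lean on these libraries where they do the work, as an engineer would, in place of code of your own. Each camera call takes 0.05 s, during which the arm holds its last target. There are 200 camera calls.

### The job

Sort the painting things on the bench into their trays: stand the two small sample pots upright side by side in the blue tray, lay the two tape rolls flat side by side in the yellow tray, and lay the brush flat and lengthwise in the green tray, everything resting on the tray floors. The pots are full, so set them down rather than drop them, and leave the big paint can and the scraper where they are.

Things in the scene. Friction and masses are not known exactly. Their poses are not given: they have to be found in the camera images.
- pot_red: Small sealed metal sample pot of paint with a red band and red lid, standing upright on the bench: 50 mm in diameter, 60 mm high in all (lid 47 mm in diameter for the top 4 mm), 0.11 to 0.21 kg. Origin: centre of its underside; z along its axis, up.
- pot_white: Small sealed metal sample pot of paint with a white band and white lid, standing upright on the bench: 50 mm in diameter, 60 mm high in all (lid 47 mm in diameter for the top 4 mm), 0.11 to 0.21 kg. Origin: centre of its underside; z along its axis, up.
- tape_cream: Roll of cream-coloured masking tape lying flat on the bench: ring 58 mm outside diameter, 28 mm hole, 24 mm high, about 50 g. Origin: centre of its underside; z along its axis, up.
- tape_purple: Roll of purple tape lying flat on the bench: ring 58 mm outside diameter, 28 mm hole, 24 mm high, about 50 g. Origin: centre of its underside; z along its axis, up.
- brush: Small flat paint brush lying on the bench, 145 mm long and 16 mm thick, 60 g: orange handle towards its own -x (to x = -75 mm, 15 to 24 mm wide), steel ferrule 30 mm wide from x = -16 to +22 mm, stiff dark bristle block 28 mm wide to x = +70 mm. Origin: under the ferrule on the underside, close to its centre of mass; x along the brush towards the bristles, y across, z up. Best gripped across the ferrule at the origin.
- tray_blue: Open blue plastic tray fixed to the bench, 138 mm along its own x, 188 mm along its own y, 22 mm high; walls and floor 4 mm thick, so the inside is 130 x 180 mm and its floor lies 4 mm above the bench. Origin: centre of its underside; z up. It is for the two pots.
- tray_yellow: Open yellow plastic tray fixed to the bench, 138 mm along its own x, 188 mm along its own y, 22 mm high; walls and floor 4 mm thick, so the inside is 130 x 180 mm and its floor lies 4 mm above the bench. Origin: centre of its underside; z up. It is for the two tape rolls.
- tray_green: Open green plastic tray fixed to the bench, 138 mm along its own x, 188 mm along its own y, 22 mm high; walls and floor 4 mm thick, so the inside is 130 x 180 mm and its floor lies 4 mm above the bench. Origin: centre of its underside; z up. It is for the brush, which fits only along the tray's y, either way round.
- big_can: Bystander, to be left alone: full steel paint can with a dark teal label, 109 mm in diameter, 120 mm high, to one side of the work. Origin: centre of its underside.
- scraper: Bystander, to be left alone: flat paint scraper lying on the bench, dark wooden handle (towards its -x) and steel blade 50 mm wide, about 205 mm long, 18 mm high, to the other side of the work. Origin: on its underside near the joint of handle and blade.
Not all that is in view belongs to the job. Leave any purple or turquoise look-alike of the pot_white alone. Of the things that look like the brush, the larger one is meant.

How it is judged:
At the end, for the whole second after the job is handed in: Pots upright in the blue tray, tapes flat in the yellow, brush flat in the green (lengthwise within 0.4 rad): each tilted under 0.12 rad, wholly inside, underside below 11 mm over the tray's underside (on its floor, not stacked), released and at rest (x of pot_red in the frame of tray_blue between -0.045 and 0.045 m and y of pot_red in the frame of tray_blue between -0.07 and 0.07 m and z of pot_red in the frame of tray_blue between -0.002 and 0.011 m and angle between each of pot_red, pot_white, tape_cream, tape_purple, brush's own z axis and vertical below 0.12 rad and linear speed of each of pot_red, pot_white, tape_cream, tape_purple, brush below 0.02 m/s and angular speed of each of pot_red, pot_white, tape_cream, tape_purple, brush below 0.2 rad/s and x of pot_white in the frame of tray_blue between -0.045 and 0.045 m and y of pot_white in the frame of tray_blue between -0.07 and 0.07 m and z of pot_white in the frame of tray_blue between -0.002 and 0.011 m and x of tape_cream in the frame of tray_yellow between -0.041 and 0.041 m and y of tape_cream in the frame of tray_yellow between -0.066 and 0.066 m and z of tape_cream in the frame of tray_yellow between -0.002 and 0.011 m and x of tape_purple in the frame of tray_yellow between -0.041 and 0.041 m and y of tape_purple in the frame of tray_yellow between -0.066 and 0.066 m and z of tape_purple in the frame of tray_yellow between -0.002 and 0.011 m and x of brush in the frame of tray_green between -0.055 and 0.055 m and y of brush in the frame of tray_green between -0.03 and 0.03 m and z of brush in the frame of tray_green between -0.002 and 0.011 m and angle between the x axis of brush and the y axis of tray_green, either way round below 0.4 rad); the robot touches nothing.
It fails at once if the red pot with the paint in it is let go in mid-air (dropped) (height (world z) of pot_red above 0.045 m and contact force between pot_red and anything else below 0.02 N).
It fails at once if the white pot with the paint in it is let go in mid-air (dropped) (height (world z) of pot_white above 0.045 m and contact force between pot_white and anything else below 0.02 N).
It fails at once if the big paint can is pushed more than 20 mm (distance of big_can from where it was at the start of the episode above 0.02 m).
It fails at once if the scraper is pushed more than 20 mm (distance of scraper from where it was at the start of the episode above 0.02 m).
It also fails if it takes over 120 s, if anything falls off the work surface, if the arm or the gripper's body presses on something with over 40 N, if the wrist force passes 120 N, or if a joint passes its speed limit or range.

## Working session

There is one attempt and no reset: what is moved stays moved. The work goes in short steps, Python scripts to look and compute and a tool call to move; the robot and the scene stay as the last step left them, time stands still between calls to the robot, and variables do not carry over. Pictures are saved under pics/ and viewed, at most 14 in all, crops included, and the job is handed in when it is done.

Besides the shell and the picture viewer there is one more tool, called after "Call:" by a JSON object that holds its "op" and its "data", one argument or row to a line. move_arm: Moves the arm, as the interface text tells. Its arguments: {"type":"object","properties":{"plan":{"type":"array","items":{"type":"number"}},"squeeze":{"type":"number"}},"required":["plan"]}

```bash
mkdir -p pics; cat > h.py <<'E'
import numpy as np, cv2
from workcell import manip
from scipy.spatial.transform import Rotation as R
def pose():
    o=manip.get_obs(); T=np.eye(4); T[:3,:3]=R.from_quat(o["ee_rot"]).as_matrix(); T[:3,3]=o["position"]; return T
def shot(name):
    T=pose(); p=manip.camera(name)
    p["T"]=T@np.array(p["mount"]) if name=="wrist" else np.array(p["cam_to_world"]); return p
def save(p,f,crop=None,s=1):
    im=p["color"][:,:,::-1]
    if crop: im=im[crop[1]:crop[3],crop[0]:crop[2]]
    cv2.imwrite("pics/"+f,cv2.resize(im,None,fx=s,fy=s,interpolation=cv2.INTER_CUBIC))
def w(p,x): return (p["T"]@np.r_[x,1])[:3]
def pix(p,X):
    c=np.linalg.inv(p["T"])@np.r_[X,1]; return np.array([p["fx"]*c[0]/c[2]+p["cx"],p["fy"]*c[1]/c[2]+p["cy"]])
def ray(p,u,v,z):
    d=p["T"][:3,:3]@np.array([(u-p["cx"])/p["fx"],(v-p["cy"])/p["fy"],1]); o=p["T"][:3,3]; return o+d*(z-o[2])/d[2]
E
python3 - <<'E'
from h import *
np.set_printoptions(precision=3,suppress=True)
o=manip.get_obs(); print(o); 
for n in("top","side"):
    p=shot(n); save(p,n+"1.png"); print(n,p["T"][:3].tolist(),p["fx"])
    for l in "pot_red pot_white tape_cream tape_purple brush tray_blue tray_yellow tray_green big_can scraper".split():
        for d in manip.tip_of(p,l): print(l,round(d["conf"],2),w(p,d["position"]),pix(p,w(p,d["position"])).round())
E
```

```text
{'clock': 0.0, 'joint_pos': array([ 1.158,  0.333, -0.065,  1.461,  0.022,  1.35 , -0.088]), 'joint_velocities': array([ 0.   ,  0.001,  0.   , -0.   ,  0.   , -0.   , -0.001]), 'tau': array([ -0.   , -62.544,   0.049, -39.159,   0.016,   0.01 ,  -0.   ]), 'position': array([ 0.237, -0.578,  0.404]), 'ee_rot': array([ 0.981,  0.194, -0.   , -0.001]), 'ft_force': array([-1.305,  0.456, -0.124]), 'torque': array([-0.014,  0.032, -0.014]), 'grasp_force': 0.0, 'grip_width': 0.9995575719081796}
top [[0.006626267048497544, -0.9889390677395539, 0.14817426525353236, 0.2700788764167144], [-0.9999667687794657, -0.005849319472820322, 0.005678626458882896, -0.013488951436357841], [-0.004749096941170488, -0.14820696933723146, -0.9889449632401778, 1.249783013370622]] 462.0287649973164
pot_red 0.85 [ 0.382  0.268 -0.003] [177. 240.]
pot_white 0.75 [ 0.273 -0.28   0.   ] [380. 282.]
pot_white 0.69 [ 0.382 -0.267 -0.   ] [374. 241.]
pot_white 0.6 [ 0.367 -0.366  0.003] [411. 247.]
tape_cream 0.77 [0.43  0.001 0.   ] [275. 223.]
tape_purple 0.59 [0.417 0.125 0.001] [230. 228.]
brush 0.68 [ 0.244 -0.40
[... 784 characters left out ...]
366. 187.]
pot_white 0.53 [ 0.598 -0.253 -0.002] [294. 180.]
tape_cream 0.73 [0.428 0.004 0.003] [289. 230.]
tape_cream 0.42 [ 0.596 -0.254  0.   ] [294. 179.]
tape_purple 0.74 [0.413 0.126 0.   ] [267. 254.]
brush 0.64 [ 0.415 -0.133 -0.001] [318. 211.]
brush 0.54 [ 0.243 -0.403 -0.001] [404. 192.]
tray_blue 0.75 [ 0.616  0.239 -0.   ] [186. 247.]
tray_blue 0.44 [ 0.459 -0.472 -0.002] [357. 167.]
tray_yellow 0.83 [ 0.594 -0.254  0.002] [295. 179.]
tray_green 0.65 [ 0.653 -0.004  0.001] [235. 205.]
tray_green 0.43 [ 0.382 -0.277  0.   ] [350. 195.]
tray_green 0.36 [ 0.461 -0.47  -0.001] [356. 167.]
big_can 0.9 [ 0.422  0.458 -0.003] [169. 333.]
scraper 0.36 [ 0.414 -0.132 -0.001] [318. 212.]
```

View pics/top1.png

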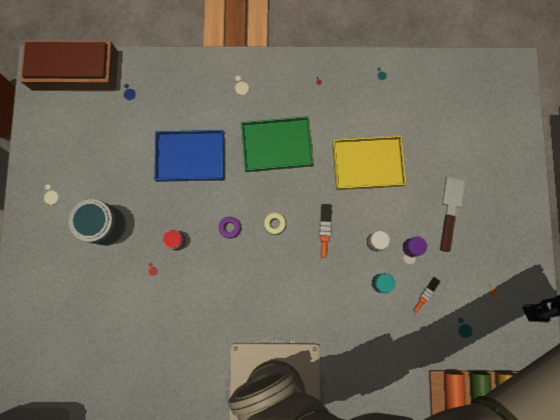

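View pics/side1.png

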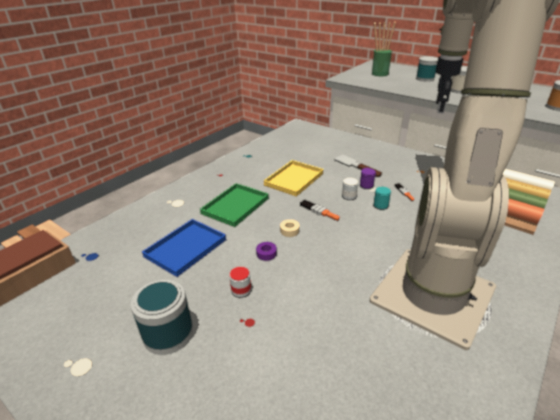

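The top view shows these candidates:
- **Pot_white:** the white pot at (380,240). The turquoise (385,283) and purple (416,246) pots are look-alikes.
- **Brush:** the larger one at (326,230). The smaller one is at (427,295).
- **Red pot:** (173,240), with no rival.
- **Tapes:** purple at (229,227), cream at (275,223).

I choose the white pot and the larger brush, and will check both in a crop.

```bash
cat >> h.py <<'E'
def Rt(yaw):
    c,s=np.cos(yaw),np.sin(yaw); return np.array([[c,s,0],[s,-c,0],[0,0,-1.]])
def go(x,y,z,yaw):
    T=pose(); d=T[:3,:3].T@(np.array([x,y,z])-T[:3,3])
    best=min((R.from_matrix(T[:3,:3].T@Rt(yaw)).as_rotvec(),),key=np.linalg.norm)
    print("rot",best.round(3),"shift",d.round(4))
E
python3 - <<'E'
from h import *
np.set_printoptions(precision=3,suppress=True)
p=shot("top"); save(p,"crop.png",(300,190,460,320),4)
z={"brush":.012,"tray_blue":.022,"tray_yellow":.022,"tray_green":.022,"tape_cream":.024,"tape_purple":.024,"pot_white":.05,"pot_red":.05}
for l in z:
  for d in manip.silhouettes(p,l):
    m=d["pixels"].astype(np.uint8); c=max(cv2.findContours(m,0,2)[0],key=cv2.contourArea)[:,0]
    g=np.array([ray(p,u,v,z[l])[:2] for u,v in c],np.float32)
    (cx,cy),(a,b),t=cv2.minAreaRect(g*1000); bx=cv2.boxPoints(((cx,cy),(a,b),t)); 
    e=max([bx[1]-bx[0],bx[2]-bx[1]],key=np.linalg.norm)
    print(l,round(d["conf"],2),"ctr",cx,cy,"size",a,b,"longyaw deg",np.degrees(np.arctan2(e[1],e[0])))
E
```

```text
brush 0.88 ctr 240.4312286376953 -397.6177062988281 size 24.172225952148438 104.80379486083984 longyaw deg -35.556488
brush 0.87 ctr 410.0967712402344 -134.19227600097656 size 29.70134735107422 143.70596313476562 longyaw deg -0.59143144
brush 0.65 ctr 417.53009033203125 125.94654083251953 size 54.091529846191406 53.23822784423828 longyaw deg 45.871075
tray_blue 0.6 ctr 613.4688110351562 238.5928955078125 size 144.11380004882812 193.62255859375 longyaw deg -89.68075
tray_green 0.7 ctr 647.4904174804688 -1.5350494384765625 size 143.1403045654297 187.59732055664062 longyaw deg -84.36468
tape_cream 0.89 ctr 428.9678955078125 1.7531661987304688 size 58.96504211425781 58.86027145385742 longyaw deg 45.30707
tape_cream 0.3 ctr 423.6259765625 477.39892578125 size 150.83126831054688 114.501953125 longyaw deg 64.122314
tape_purple 0.7 ctr 416.07708740234375 124.57196044921875 size 53.80501937866211 58.97471618652344 longyaw deg -89.647
pot_white 0.76 ctr 270.76544189453125 -276.810302734375 size 45.65700149536133 56.88125991821289 longyaw deg -89.625275
pot_white 0.72 ctr 364.97357177734375 -362.0836181640625 size 49.3105354309082 62.59578323364258 longyaw deg -89.635796
pot_white 0.62 ctr 379.9827880859375 -266.69451904296875 size 49.521602630615234 57.70122528076172 longyaw deg -89.65066
pot_red 0.62 ctr 378.7825012207031 262.7685546875 size 59.24821090698242 48.26513671875 longyaw deg 72.026726
```

View pics/crop.png

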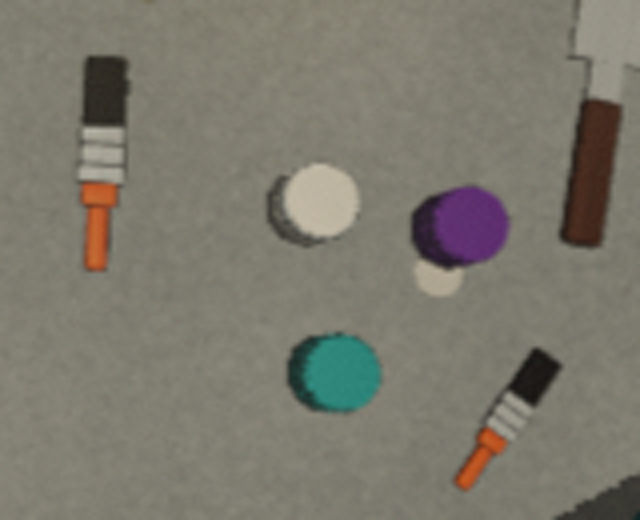

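The crop confirms the white pot at crop (320,200) and the larger brush at (103,160). I start with the white pot.

```bash
python3 -c "
from h import *
go(.381,-.270,.30,1.571)"
```

```text
rot [ 0.     0.    -1.181] shift [ 0.2498 -0.2305  0.1047]
```

Call:
{"op": "move_arm", "data": {
  "plan": [0, 0, -1.181, 0.25, -0.2305, 0.105, 0.07, 0, 0, -1.181, 0.25, -0.2305, 0.105, 0.07, 0, 0, -1.181, 0.25, -0.2305, 0.105, 0.07, 0, 0, -1.181, 0.25, -0.2305, 0.105, 0.07, 0, 0, -1.181, 0.25, -0.2305, 0.105, 0.07, 0, 0, -1.181, 0.25, -0.2305, 0.105, 0.07, 0, 0, -1.181, 0.25, -0.2305, 0.105, 0.07, 0, 0, -1.181, 0.25, -0.2305, 0.105, 0.07, 0, 0, -1.181, 0.25, -0.2305, 0.105, 0.07],
  "squeeze": 40
}}

```text
clock: 2.68
position: [0.381, -0.2705, 0.2999]
ee_rot: [0.708, 0.706, -0.0, 0.0]
ft_force: [0.4, 0.9, 0.9]
grip_width: 0.819
grasp_force: 0.0
```

```bash
python3 - <<'E'
from h import *
np.set_printoptions(precision=3,suppress=True)
p=shot("wrist"); save(p,"w1.png"); print(pose())
for l in("pot_white","tray_yellow"):
    for d in manip.tip_of(p,l): print(l,d["conf"],w(p,d["position"]))
p=shot("top")
for l in("tray_yellow",):
  for d in manip.silhouettes(p,l):
    c=max(cv2.findContours(d["pixels"].astype(np.uint8),0,2)[0],key=cv2.contourArea)[:,0]
    print(l,d["conf"],cv2.minAreaRect(np.array([ray(p,u,v,.022)[:2]*1000 for u,v in c],np.float32)))
go(.381,-.270,.187,1.571)
E
```

```text
[[ 0.002  1.     0.     0.381]
 [ 1.    -0.002 -0.    -0.27 ]
 [-0.     0.    -1.     0.3  ]
 [ 0.     0.     0.     1.   ]]
pot_white 0.91 [ 0.367 -0.371 -0.001]
pot_white 0.8 [ 0.384 -0.272  0.001]
pot_white 0.64 [ 0.271 -0.282 -0.001]
tray_yellow 0.67 [ 0.601 -0.254 -0.001]
tray_yellow 0.79 ((596.0912475585938, -253.22027587890625), (141.8572540283203, 190.25917053222656), 3.634766101837158)
rot [ 0.     0.    -0.001] shift [ 0.    -0.     0.113]
```

View pics/w1.png

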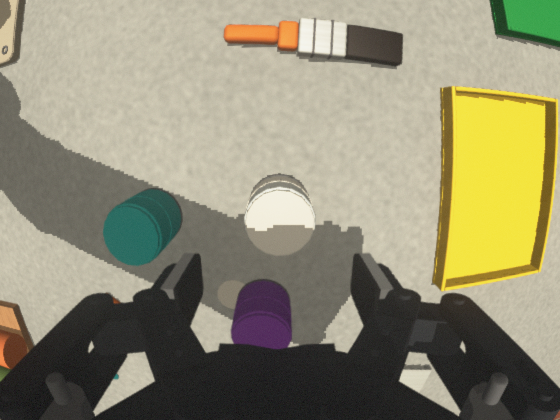

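The wrist view shows the white pot at (280,215), centred between the fingers at columns 190 and 365. I descend, close and lift.

Call:
{"op": "move_arm", "data": {
  "plan": [0, 0, 0, 0, 0.001, 0.055, 0.07, 0, 0, 0, 0, 0.001, 0.095, 0.07, 0, 0, 0, 0, 0.001, 0.113, 0.07, 0, 0, 0, 0, 0.001, 0.113, 0.07, 0, 0, 0, 0, 0.001, 0.113, 0.04, 0, 0, 0, 0, 0.001, 0.113, 0.04, 0, 0, 0, 0, 0.001, 0.113, 0.04, 0, 0, 0, 0, 0.001, 0.113, 0.04, 0, 0, 0, 0, 0.001, 0.113, 0.04, 0, 0, 0, 0, 0.001, 0.08, 0.04, 0, 0, 0, 0, 0.001, 0.03, 0.04, 0, 0, 0, 0, 0.001, 0.0, 0.04]
}}

```text
clock: 4.42
position: [0.3823, -0.2699, 0.3022]
ee_rot: [0.707, 0.707, 0.0, 0.001]
ft_force: [-0.3, 0.1, -2.1]
grip_width: 0.58
grasp_force: 42.2
```

```bash
python3 -c "
from h import *
print(manip.get_obs()['ft_force'])
go(.614,.199,.26,1.571)"
```

```text
[-0.33109903  0.0682201  -2.10326629]
rot [ 0.002  0.002 -0.   ] shift [0.469  0.2316 0.0419]
```

Call:
{"op": "move_arm", "data": {
  "plan": [0, 0, 0, 0.469, 0.232, 0.04, 0.04, 0, 0, 0, 0.469, 0.232, 0.04, 0.04, 0, 0, 0, 0.469, 0.232, 0.04, 0.04, 0, 0, 0, 0.469, 0.232, 0.04, 0.04, 0, 0, 0, 0.469, 0.232, 0.04, 0.04, 0, 0, 0, 0.469, 0.232, 0.04, 0.04, 0, 0, 0, 0.469, 0.232, 0.04, 0.04, 0, 0, 0, 0.469, 0.232, 0.04, 0.04, 0, 0, 0, 0.469, 0.232, 0.04, 0.04, 0, 0, 0, 0.469, 0.232, 0.04, 0.04, 0, 0, 0, 0.469, 0.232, 0.04, 0.04]
}}

```text
clock: 5.8
position: [0.6141, 0.198, 0.2596]
ee_rot: [0.707, 0.707, -0.001, 0.0]
ft_force: [0.7, 0.2, -1.9]
grip_width: 0.574
grasp_force: 42.4
```

```bash
python3 - <<'E'
from h import *
np.set_printoptions(precision=3,suppress=True)
p=shot("wrist"); save(p,"w2.png"); print(pose()[:3,3])
for d in manip.tip_of(p,"tray_blue")+manip.tip_of(p,"pot_white"): print(d["conf"],w(p,d["position"]))
go(.614,.199,.192,1.571)
E
```

```text
[0.614 0.198 0.26 ]
0.67 [ 0.622  0.237 -0.001]
0.68 [0.617 0.198 0.073]
rot [ 0.     0.001 -0.002] shift [ 0.002 -0.     0.068]
```

View pics/w2.png

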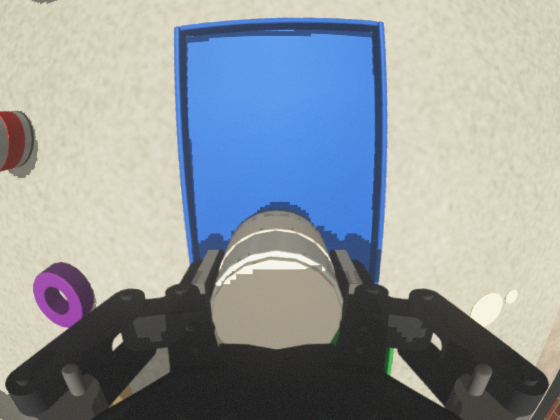

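The pot is upright in the gripper and the tray is centred around column 280. I lower it, release and rise.

Call:
{"op": "move_arm", "data": {
  "plan": [0, 0, 0, 0, 0.002, 0.04, 0.04, 0, 0, 0, 0, 0.002, 0.06, 0.04, 0, 0, 0, 0, 0.002, 0.066, 0.04, 0, 0, 0, 0, 0.002, 0.069, 0.04, 0, 0, 0, 0, 0.002, 0.069, 0.04, 0, 0, 0, 0, 0.002, 0.069, 0.07, 0, 0, 0, 0, 0.002, 0.069, 0.07, 0, 0, 0, 0, 0.002, 0.069, 0.07, 0, 0, 0, 0, 0.002, 0.045, 0.07, 0, 0, 0, 0, 0.002, 0.0, 0.07, 0, 0, 0, 0, 0.002, -0.04, 0.07, 0, 0, 0, 0, 0.002, -0.04, 0.07]
}}

```text
clock: 7.45
position: [0.6169, 0.1998, 0.3035]
ee_rot: [0.707, 0.707, 0.003, 0.001]
ft_force: [-0.5, 0.7, -0.2]
grip_width: 0.819
grasp_force: 0.0
```

```bash
python3 -c "
from h import *
go(.382,.267,.29,1.571)
p=shot('top')
for d in manip.tip_of(p,'pot_white')+manip.tip_of(p,'pot_red'): print(d['conf'],w(p,d['position']))"
```

```text
rot [ 0.006 -0.002 -0.   ] shift [ 0.0672 -0.235   0.0123]
0.84 [ 0.27213664 -0.27974719 -0.00034426]
0.61 [ 3.67121577e-01 -3.64122495e-01  5.53420300e-05]
0.7 [ 0.38260324  0.27011463 -0.00278043]
0.37 [ 0.42217441  0.45918439 -0.00304628]
```

Call:
{"op": "move_arm", "data": {
  "plan": [0, 0, 0, 0.069, -0.234, 0.01, 0.07, 0, 0, 0, 0.069, -0.234, 0.01, 0.07, 0, 0, 0, 0.069, -0.234, 0.01, 0.07, 0, 0, 0, 0.069, -0.234, 0.01, 0.07, 0, 0, 0, 0.069, -0.234, 0.01, 0.07, 0, 0, 0, 0.069, -0.234, 0.01, 0.07]
}}

```text
clock: 8.35
position: [0.3824, 0.2676, 0.2892]
ee_rot: [0.707, 0.707, -0.0, 0.0]
ft_force: [1.0, 0.2, -1.3]
grip_width: 0.821
grasp_force: 0.0
```

```bash
python3 -c "
from h import *
p=shot('wrist'); save(p,'w3.png')
for d in manip.tip_of(p,'pot_red'): print(d['conf'],w(p,d['position']))
p=shot('side'); save(p,'s2.png',(100,150,420,390),2)
go(.382,.268,.187,1.571)"
```

```text
0.58 [ 0.38900559  0.26902671 -0.00611514]
rot [-0.001 -0.    -0.002] shift [ 0.0004 -0.001   0.1024]
```

View pics/s2.png

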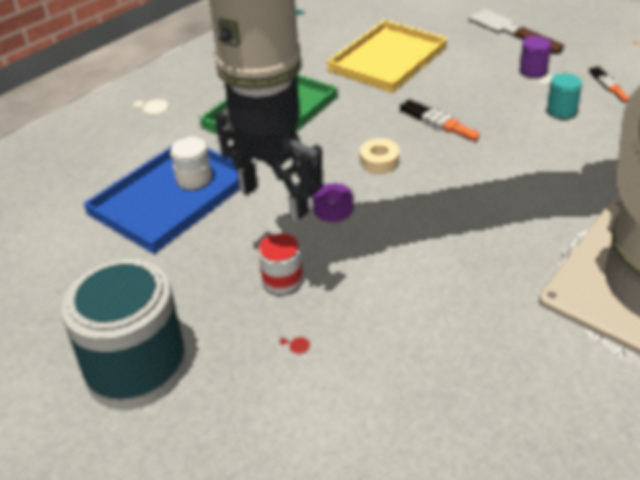

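The white pot stands in the blue tray at crop (190,163), and the gripper is over the red pot at (280,263). I grasp it.

Call:
{"op": "move_arm", "data": {
  "plan": [0, 0, 0, 0, 0.002, 0.05, 0.07, 0, 0, 0, 0, 0.002, 0.085, 0.07, 0, 0, 0, 0, 0.002, 0.102, 0.07, 0, 0, 0, 0, 0.002, 0.102, 0.07, 0, 0, 0, 0, 0.002, 0.102, 0.04, 0, 0, 0, 0, 0.002, 0.102, 0.04, 0, 0, 0, 0, 0.002, 0.102, 0.04, 0, 0, 0, 0, 0.002, 0.102, 0.04, 0, 0, 0, 0, 0.002, 0.102, 0.04, 0, 0, 0, 0, 0.002, 0.08, 0.04, 0, 0, 0, 0, 0.002, 0.03, 0.04, 0, 0, 0, 0, 0.002, 0.0, 0.04]
}}

```text
clock: 10.0
position: [0.3843, 0.2685, 0.2923]
ee_rot: [0.707, 0.707, 0.001, 0.001]
ft_force: [0.8, 0.3, -1.5]
grip_width: 0.575
grasp_force: 42.1
```

```bash
python3 -c "
from h import *
go(.616,.281,.26,1.571)"
```

```text
rot [ 0.003 -0.001  0.   ] shift [0.0125 0.2316 0.0329]
```

Call:
{"op": "move_arm", "data": {
  "plan": [0, 0, 0, 0.0125, 0.0616, 0.01, 0.04, 0, 0, 0, 0.0125, 0.232, 0.03, 0.04, 0, 0, 0, 0.0125, 0.232, 0.03, 0.04, 0, 0, 0, 0.0125, 0.232, 0.03, 0.04, 0, 0, 0, 0.0125, 0.232, 0.06, 0.04, 0, 0, 0, 0.0125, 0.232, 0.088, 0.04, 0, 0, 0, 0.0125, 0.232, 0.095, 0.04, 0, 0, 0, 0.0125, 0.232, 0.098, 0.04, 0, 0, 0, 0.0125, 0.232, 0.098, 0.04, 0, 0, 0, 0.0125, 0.232, 0.098, 0.04]
}}

```text
clock: 11.25
position: [0.6166, 0.2808, 0.1932]
ee_rot: [0.707, 0.707, 0.001, 0.0]
ft_force: [-2.1, -1.6, 5.0]
grip_width: 0.575
grasp_force: 42.8
```

Call:
{"op": "move_arm", "data": {
  "plan": [0, 0, 0, 0, 0, 0, 0.07, 0, 0, 0, 0, 0, 0, 0.07, 0, 0, 0, 0, 0, 0, 0.07, 0, 0, 0, 0, 0, -0.03, 0.07, 0, 0, 0, 0, 0, -0.07, 0.07, 0, 0, 0, 0, 0, -0.1, 0.07]
}}

```text
clock: 12.0
position: [0.6162, 0.2808, 0.2934]
ee_rot: [0.707, 0.707, 0.001, 0.0]
ft_force: [0.1, 0.3, -0.8]
grip_width: 0.819
grasp_force: 0.0
```

```bash
python3 -c "
from h import *
go(.416,.125,.29,1.571)"
```

```text
rot [ 0.001 -0.001 -0.   ] shift [-0.1558 -0.2002  0.0031]
```

Call:
{"op": "move_arm", "data": {
  "plan": [0, 0, 0, -0.156, -0.2, 0.003, 0.08, 0, 0, 0, -0.156, -0.2, 0.003, 0.08, 0, 0, 0, -0.156, -0.2, 0.003, 0.08, 0, 0, 0, -0.156, -0.2, 0.003, 0.08, 0, 0, 0, -0.156, -0.2, 0.003, 0.08, 0, 0, 0, -0.156, -0.2, 0.003, 0.08, 0, 0, 0, -0.156, -0.2, 0.003, 0.08]
}}

```text
clock: 12.88
position: [0.417, 0.1255, 0.289]
ee_rot: [0.707, 0.707, 0.001, -0.0]
ft_force: [1.1, -0.7, 0.2]
grip_width: 0.94
grasp_force: 0.0
```

```bash
python3 -c "
from h import *
p=shot('wrist'); save(p,'w4.png')
for l in('tape_purple','tape_cream'):
  for d in manip.tip_of(p,l): print(l,d['conf'],w(p,d['position']))
go(.416,.125,.177,1.571)"
```

```text
tape_purple 0.97 [ 0.41920439  0.12467003 -0.00189646]
tape_cream 0.85 [4.32142164e-01 1.42994369e-03 1.34589003e-04]
rot [-0.    -0.001  0.001] shift [-0.0005 -0.0006  0.1116]
```

View pics/w4.png

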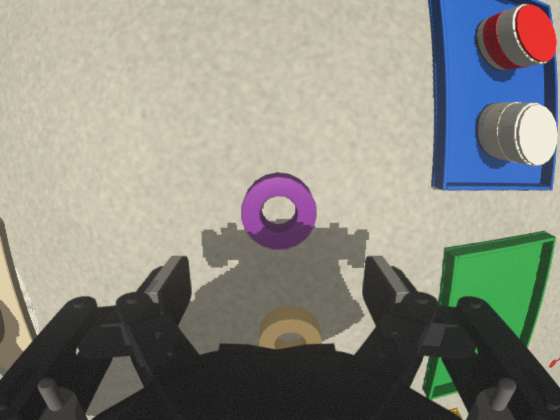

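Both pots stand in the blue tray, and the purple tape at (279,211) is centred between the fingers. I descend and grasp.

Call:
{"op": "move_arm", "data": {
  "plan": [0, 0, 0, 0, 0, 0.05, 0.08, 0, 0, 0, 0, 0, 0.09, 0.08, 0, 0, 0, 0, 0, 0.106, 0.08, 0, 0, 0, 0, 0, 0.112, 0.08, 0, 0, 0, 0, 0, 0.112, 0.05, 0, 0, 0, 0, 0, 0.112, 0.05, 0, 0, 0, 0, 0, 0.112, 0.05, 0, 0, 0, 0, 0, 0.112, 0.05, 0, 0, 0, 0, 0, 0.112, 0.05, 0, 0, 0, 0, 0, 0.08, 0.05, 0, 0, 0, 0, 0, 0.03, 0.05, 0, 0, 0, 0, 0, 0.0, 0.05]
}}

```text
clock: 14.52
position: [0.4166, 0.1251, 0.2919]
ee_rot: [0.707, 0.707, 0.001, 0.001]
ft_force: [1.2, -0.1, -0.7]
grip_width: 0.664
grasp_force: 43.1
```

```bash
python3 -c "
from h import *
go(.5955,-.215,.24,1.634)"
```

```text
rot [ 0.004  0.    -0.063] shift [-0.3402  0.1786  0.0527]
```

Call:
{"op": "move_arm", "data": {
  "plan": [0, 0, -0.063, -0.34, 0.179, 0.0, 0.05, 0, 0, -0.063, -0.34, 0.179, 0.0, 0.05, 0, 0, -0.063, -0.34, 0.179, 0.0, 0.05, 0, 0, -0.063, -0.34, 0.179, 0.0, 0.05, 0, 0, -0.063, -0.34, 0.179, 0.0, 0.05, 0, 0, -0.063, -0.34, 0.179, 0.0, 0.05, 0, 0, -0.063, -0.34, 0.179, 0.04, 0.05, 0, 0, -0.063, -0.34, 0.179, 0.075, 0.05, 0, 0, -0.063, -0.34, 0.179, 0.1, 0.05, 0, 0, -0.063, -0.34, 0.179, 0.107, 0.05, 0, 0, -0.063, -0.34, 0.179, 0.107, 0.05, 0, 0, -0.063, -0.34, 0.179, 0.107, 0.05]
}}

```text
clock: 16.02
position: [0.5957, -0.2157, 0.1833]
ee_rot: [0.685, 0.729, 0.0, 0.001]
ft_force: [0.5, 1.2, -1.0]
grip_width: 0.666
grasp_force: 43.0
```

Call:
{"op": "move_arm", "data": {
  "plan": [0, 0, 0, 0, 0, 0, 0.075, 0, 0, 0, 0, 0, 0, 0.075, 0, 0, 0, 0, 0, 0, 0.075, 0, 0, 0, 0, 0, -0.03, 0.075, 0, 0, 0, 0, 0, -0.07, 0.075, 0, 0, 0, 0, 0, -0.107, 0.075]
}}

```text
clock: 16.77
position: [0.5952, -0.2153, 0.29]
ee_rot: [0.684, 0.729, 0.0, 0.0]
ft_force: [0.3, 0.2, 0.7]
grip_width: 0.88
grasp_force: 0.0
```

```bash
python3 -c "
from h import *
go(.430,.002,.289,1.571)"
```

```text
rot [ 0.    -0.     0.063] shift [ 0.2273 -0.1511  0.001 ]
```

Call:
{"op": "move_arm", "data": {
  "plan": [0, 0, 0.063, 0.227, -0.151, 0.001, 0.08, 0, 0, 0.063, 0.227, -0.151, 0.001, 0.08, 0, 0, 0.063, 0.227, -0.151, 0.001, 0.08, 0, 0, 0.063, 0.227, -0.151, 0.001, 0.08, 0, 0, 0.063, 0.227, -0.151, 0.001, 0.08, 0, 0, 0.063, 0.227, -0.151, 0.001, 0.08, 0, 0, 0.063, 0.227, -0.151, 0.001, 0.08]
}}

```text
clock: 17.65
position: [0.4309, 0.0006, 0.288]
ee_rot: [0.708, 0.707, 0.0, 0.0]
ft_force: [0.4, -0.3, -0.1]
grip_width: 0.936
grasp_force: 0.0
```

```bash
python3 -c "
from h import *
p=shot('wrist'); save(p,'w5.png')
for l in('tape_cream','tape_purple','tray_yellow','brush'):
  for d in manip.tip_of(p,l): print(l,d['conf'],w(p,d['position']))
go(.430,.002,.177,1.571)"
```

```text
tape_cream 0.81 [ 0.43017432  0.00255978 -0.00115719]
tape_purple 0.69 [ 0.59976223 -0.21654433  0.00199226]
brush 0.79 [ 0.41580692 -0.13417502 -0.00204659]
rot [-0.    -0.001 -0.001] shift [ 0.0009 -0.0005  0.1106]
```

View pics/w5.png

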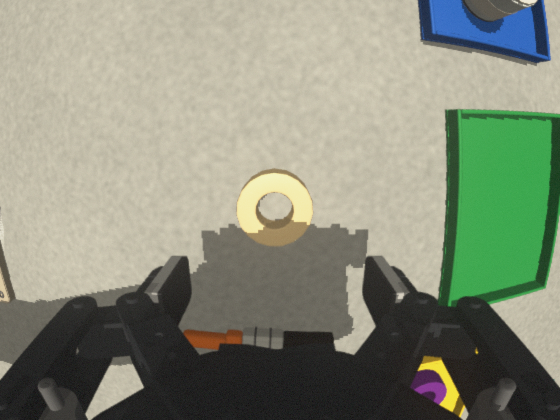

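The cream tape at (275,208) is centred, and the purple tape is visible in the yellow tray at (427,385). I grasp the cream tape.

Call:
{"op": "move_arm", "data": {
  "plan": [0, 0, 0, 0.001, -0.001, 0.05, 0.08, 0, 0, 0, 0.001, -0.001, 0.09, 0.08, 0, 0, 0, 0.001, -0.001, 0.106, 0.08, 0, 0, 0, 0.001, -0.001, 0.112, 0.08, 0, 0, 0, 0.001, -0.001, 0.112, 0.05, 0, 0, 0, 0.001, -0.001, 0.112, 0.05, 0, 0, 0, 0.001, -0.001, 0.112, 0.05, 0, 0, 0, 0.001, -0.001, 0.112, 0.05, 0, 0, 0, 0.001, -0.001, 0.112, 0.05, 0, 0, 0, 0.001, -0.001, 0.08, 0.05, 0, 0, 0, 0.001, -0.001, 0.03, 0.05, 0, 0, 0, 0.001, -0.001, 0.0, 0.05]
}}

```text
clock: 19.4
position: [0.4297, 0.003, 0.291]
ee_rot: [0.707, 0.707, 0.001, 0.002]
ft_force: [-0.3, -0.6, 0.1]
grip_width: 0.668
grasp_force: 43.1
```

```bash
python3 -c "
from h import *
go(.600,-.291,.24,1.634)"
```

```text
rot [ 0.004  0.001 -0.063] shift [-0.294  0.17   0.052]
```

Call:
{"op": "move_arm", "data": {
  "plan": [0, 0, -0.063, -0.294, 0.17, 0.0, 0.05, 0, 0, -0.063, -0.294, 0.17, 0.0, 0.05, 0, 0, -0.063, -0.294, 0.17, 0.0, 0.05, 0, 0, -0.063, -0.294, 0.17, 0.0, 0.05, 0, 0, -0.063, -0.294, 0.17, 0.0, 0.05, 0, 0, -0.063, -0.294, 0.17, 0.0, 0.05, 0, 0, -0.063, -0.294, 0.17, 0.04, 0.05, 0, 0, -0.063, -0.294, 0.17, 0.075, 0.05, 0, 0, -0.063, -0.294, 0.17, 0.1, 0.05, 0, 0, -0.063, -0.294, 0.17, 0.107, 0.05, 0, 0, -0.063, -0.294, 0.17, 0.107, 0.05, 0, 0, -0.063, -0.294, 0.17, 0.107, 0.05]
}}

```text
clock: 20.9
position: [0.5996, -0.2917, 0.1823]
ee_rot: [0.685, 0.729, 0.0, 0.001]
ft_force: [-0.3, 0.4, -0.5]
grip_width: 0.668
grasp_force: 43.1
```

Call:
{"op": "move_arm", "data": {
  "plan": [0, 0, 0, 0, 0, 0, 0.075, 0, 0, 0, 0, 0, 0, 0.075, 0, 0, 0, 0, 0, 0, 0.075, 0, 0, 0, 0, 0, -0.03, 0.075, 0, 0, 0, 0, 0, -0.07, 0.075, 0, 0, 0, 0, 0, -0.107, 0.075]
}}

```text
clock: 21.65
position: [0.5992, -0.2913, 0.289]
ee_rot: [0.684, 0.729, 0.0, 0.0]
ft_force: [0.5, -0.1, -0.7]
grip_width: 0.875
grasp_force: 0.0
```

```bash
python3 -c "
from h import *
go(.415,-.133,.289,0)"
```

```text
rot [ 0.    -0.     1.634] shift [ 0.1696 -0.1738  0.    ]
```

Call:
{"op": "move_arm", "data": {
  "plan": [0, 0, 1.634, 0.17, -0.174, 0, 0.055, 0, 0, 1.634, 0.17, -0.174, 0, 0.055, 0, 0, 1.634, 0.17, -0.174, 0, 0.055, 0, 0, 1.634, 0.17, -0.174, 0, 0.055, 0, 0, 1.634, 0.17, -0.174, 0, 0.055, 0, 0, 1.634, 0.17, -0.174, 0, 0.055, 0, 0, 1.634, 0.17, -0.174, 0, 0.055, 0, 0, 1.634, 0.17, -0.174, 0, 0.055, 0, 0, 1.634, 0.17, -0.174, 0, 0.055, 0, 0, 1.634, 0.17, -0.174, 0, 0.055, 0, 0, 1.634, 0.17, -0.174, 0, 0.055]
}}

```text
clock: 23.02
position: [0.4148, -0.1326, 0.2878]
ee_rot: [1.0, 0.001, 0.0, 0.0]
ft_force: [0.7, -0.4, 0.5]
grip_width: 0.645
grasp_force: 0.0
```

```bash
python3 -c "
from h import *
p=shot('wrist'); save(p,'w6.png')
print(pose()[:3])
for l in('brush',):
  for d in manip.tip_of(p,l): print(l,d['conf'],w(p,d['position']))
"
```

```text
[[ 9.99997010e-01  2.44101494e-03  1.43107101e-04  4.14834398e-01]
 [ 2.44104056e-03 -9.99997005e-01 -1.79100175e-04 -1.32622733e-01]
 [ 1.42669486e-04  1.79448970e-04 -9.99999974e-01  2.87771019e-01]]
brush 0.73 [ 0.41607218 -0.13348201 -0.00308406]
brush 0.67 [ 0.24320808 -0.3966375   0.00065447]
```

View pics/w6.png

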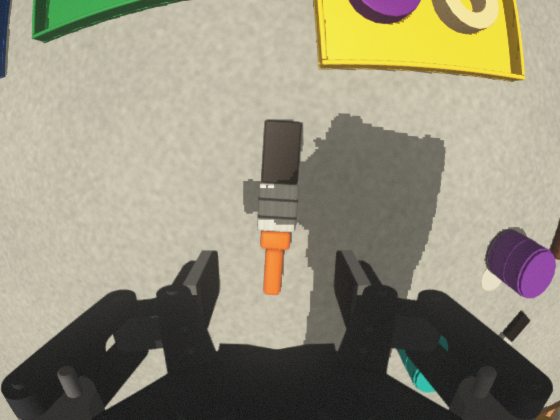

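The brush lies centred between the fingers, with its ferrule at (279,205) and a slight yaw of about −0.05 rad. I grasp it.

Call:
{"op": "move_arm", "data": {
  "plan": [0, 0, 0.05, 0.0005, 0, 0.05, 0.055, 0, 0, 0.05, 0.0005, 0, 0.09, 0.055, 0, 0, 0.05, 0.0005, 0, 0.106, 0.055, 0, 0, 0.05, 0.0005, 0, 0.11, 0.055, 0, 0, 0.05, 0.0005, 0, 0.11, 0.02, 0, 0, 0.05, 0.0005, 0, 0.11, 0.02, 0, 0, 0.05, 0.0005, 0, 0.11, 0.02, 0, 0, 0.05, 0.0005, 0, 0.11, 0.02, 0, 0, 0.05, 0.0005, 0, 0.11, 0.02, 0, 0, 0.05, 0.0005, 0, 0.08, 0.02, 0, 0, 0.05, 0.0005, 0, 0.03, 0.02, 0, 0, 0.05, 0.0005, 0, 0.0, 0.02]
}}

```text
clock: 24.62
position: [0.4157, -0.1326, 0.2907]
ee_rot: [1.0, -0.025, 0.002, 0.001]
ft_force: [0.1, -0.3, 0.1]
grip_width: 0.339
grasp_force: 39.8
```

```bash
python3 -c "
from h import *
p=shot('wrist'); save(p,'w7.png')
go(.651,-.002,.289,1.571+.097)"
```

```text
rot [ 0.008 -0.003 -1.718] shift [ 0.2274 -0.1422  0.0058]
```

View pics/w7.png

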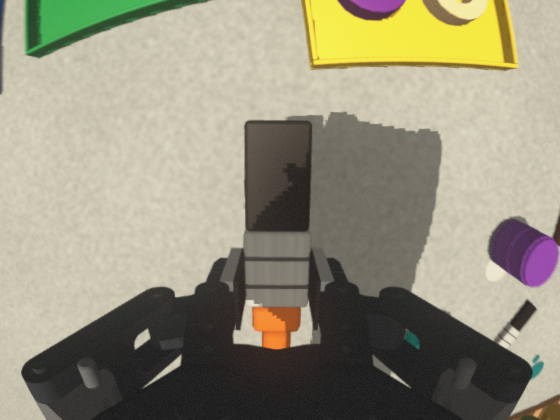

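The brush is held squarely across the ferrule. I carry it to the green tray.

Call:
{"op": "move_arm", "data": {
  "plan": [0, 0, -1.718, 0.2275, -0.142, 0, 0.02, 0, 0, -1.718, 0.2275, -0.142, 0, 0.02, 0, 0, -1.718, 0.2275, -0.142, 0, 0.02, 0, 0, -1.718, 0.2275, -0.142, 0, 0.02, 0, 0, -1.718, 0.2275, -0.142, 0, 0.02, 0, 0, -1.718, 0.2275, -0.142, 0, 0.02, 0, 0, -1.718, 0.2275, -0.142, 0, 0.02, 0, 0, -1.718, 0.2275, -0.142, 0, 0.02, 0, 0, -1.718, 0.2275, -0.142, 0, 0.02, 0, 0, -1.718, 0.2275, -0.142, 0, 0.02, 0, 0, -1.718, 0.2275, -0.142, 0, 0.02, 0, 0, -1.718, 0.2275, -0.142, 0, 0.02]
}}

```text
clock: 26.18
position: [0.6497, -0.0022, 0.2879]
ee_rot: [0.673, 0.74, -0.0, 0.0]
ft_force: [0.7, 0.1, -0.3]
grip_width: 0.338
grasp_force: 39.8
```

```bash
python3 -c "
from h import *
p=shot('wrist'); save(p,'w8.png')
for d in manip.tip_of(p,'tray_green'): print(d['conf'],w(p,d['position']))
go(.651,-.002,.182,1.571+.097)"
```

```text
rot [ 0.     0.    -0.002] shift [1.000e-04 1.300e-03 1.058e-01]
```

View pics/w8.png

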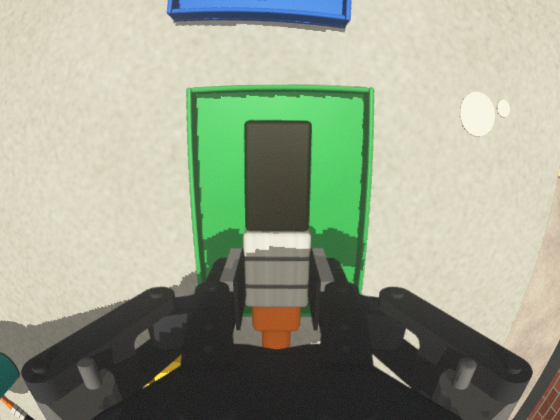

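The brush is aligned with the green tray and centred (column 278 against the tray centre at about 281). I lower and release.

Call:
{"op": "move_arm", "data": {
  "plan": [0, 0, 0, 0, 0.001, 0.05, 0.02, 0, 0, 0, 0, 0.001, 0.085, 0.02, 0, 0, 0, 0, 0.001, 0.1, 0.02, 0, 0, 0, 0, 0.001, 0.106, 0.02, 0, 0, 0, 0, 0.001, 0.106, 0.02, 0, 0, 0, 0, 0.001, 0.106, 0.06, 0, 0, 0, 0, 0.001, 0.106, 0.06, 0, 0, 0, 0, 0.001, 0.106, 0.06, 0, 0, 0, 0, 0.001, 0.07, 0.06, 0, 0, 0, 0, 0.001, 0.02, 0.06, 0, 0, 0, 0, 0.001, -0.04, 0.06, 0, 0, 0, 0, 0.001, -0.06, 0.06]
}}

```text
clock: 27.78
position: [0.6512, -0.0016, 0.352]
ee_rot: [0.672, 0.741, 0.002, 0.002]
ft_force: [0.3, 0.2, 0.2]
grip_width: 0.702
grasp_force: 0.0
```

Call:
{"op": "move_arm", "data": {
  "plan": [0, 0, 0, 0, -0.06, -0.03, 0.06, 0, 0, 0, 0, -0.12, -0.03, 0.06, 0, 0, 0, 0, -0.18, -0.03, 0.06, 0, 0, 0, 0, -0.21, -0.03, 0.06, 0, 0, 0, 0, -0.21, -0.03, 0.06, 0, 0, 0, 0, -0.21, -0.03, 0.06]
}}

```text
clock: 28.52
position: [0.4421, -0.0227, 0.3778]
ee_rot: [0.672, 0.74, 0.0, 0.0]
ft_force: [0.6, 0.4, 0.9]
grip_width: 0.705
grasp_force: 0.0
```

```bash
python3 -c "
from h import *
p=shot('top'); save(p,'end.png',(140,100,480,310),2.3)
for l in 'pot_red pot_white tape_cream tape_purple brush tray_blue tray_yellow tray_green'.split():
  for d in manip.tip_of(p,l): print(l,round(d['conf'],2),w(p,d['position']).round(3))
q=shot('side'); save(q,'ends.png',(130,130,370,290),3)"
```

```text
pot_red 0.74 [ 0.618  0.281 -0.   ]
pot_white 0.94 [0.615 0.208 0.005]
pot_white 0.9 [ 0.269 -0.28   0.   ]
pot_white 0.67 [ 0.367 -0.361 -0.002]
pot_white 0.24 [ 0.599 -0.252  0.002]
tape_cream 0.91 [ 0.598 -0.294  0.001]
tape_purple 0.79 [ 0.596 -0.216  0.002]
brush 0.72 [ 0.24  -0.404  0.005]
brush 0.49 [ 0.651 -0.009  0.006]
tray_blue 0.89 [ 0.614  0.241 -0.002]
tray_blue 0.18 [ 0.597 -0.293  0.003]
tray_yellow 0.92 [ 0.596 -0.255  0.001]
tray_green 0.56 [ 0.651 -0.     0.003]
```

View pics/end.png

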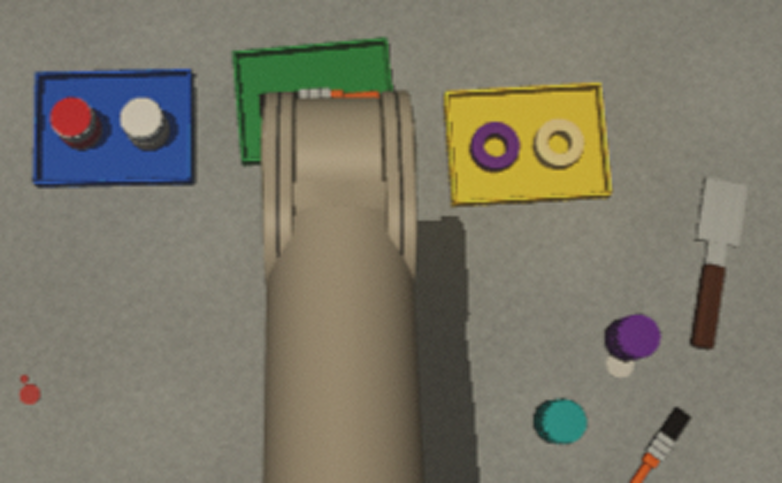

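View pics/ends.png

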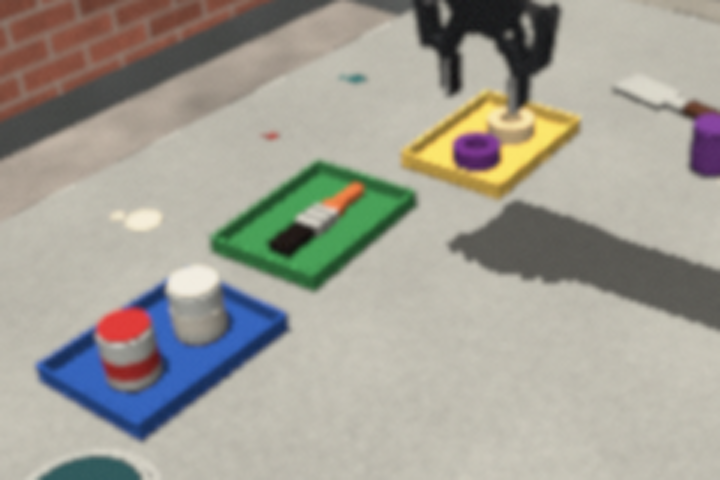

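Both pots stand in the blue tray at side-crop (130,345) and (197,305). The tapes lie flat in the yellow tray at (477,150) and (512,125), the brush lies lengthwise in the green tray at (315,218), and the gripper is clear. I hand in.

```bash
python3 -c "
from h import *
print(manip.hand_in())"
```

```text
the job is handed in; nothing more can be done
None
```

I handed in the job at about 29 s on the robot clock: the final pictures show both pots upright in the blue tray, both tapes flat in the yellow and the brush lengthwise in the green; the big can and scraper were not touched, but the hand-in returned no verdict.

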